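Shut and latch the beam guard's gate

TASK

The gate of the beam guard on the optics bench has been left ajar. By its black knob, lift the latch bar clear before it reaches the catch on the latch post, swing the gate in, press it gently by feel against the sprung bumper (never more than 17 N on it) just far enough for the bar to drop down behind the catch block, and leave the gate shut and held by the level bar. Do not disturb the other things on the bench.

Things in the scene. Friction and masses are not known exactly. Their poses are not given: they have to be found in the camera images.
- guard: Beam guard: low fenced enclosure on a 270 x 380 x 12 mm breadboard, gate on the robot's side; fixed, place and yaw vary. Origin on the table plane in mid-gateway, in the shut gate's middle plane. x points in through the gateway (the way the gate shuts), y along the shut gate towards the hinge, z up. Offsets below marked G are in this frame, in mm.
- gate_hinge (a point): a point on the gate's vertical hinge axis, G (0, 115, 140)
- gate (a joint): gate angle, rad: 0 nominally shut, grows as the free end swings out to the robot (clockwise from above); starts 0.35 to 0.75. Panel 220 wide, 12 thick (mm), z 30 to 150; at 0 it spans G y 110 to -110. About 0.8 kg, light hinge friction (0.06 N m); stays where left until it meets the bumper.
- bar (a joint): latch bar angle, rad: 0 level on its stop pin, where its weight brings it; grows as knob and nose lift, at most 0.6. Steel, 8 mm thick, 16 high, 0.3 kg, pivoted on the gate's robot-side face. Gate and bar at 0: middle line at G x -13, z 140 (underside 132), from y 55 to the nose at -170, past the gate's free edge.
- bar_pivot (a point): the bar's pivot on the gate; its axis is square to the gate. At gate 0: G (-13, 35, 140). The bar swings with the gate, so its knob also serves to swing the gate
- knob_mid (a point): centre of the upright black round knob on the bar: 18 mm diameter, 110 mm from the pivot towards the nose, this point 38 mm above the bar's middle line. Bar level: knob from z 148 to 203 mm, clear above the gate's top (150). Gate and bar at 0: G (-13, -75, 178). Lifting here takes about 3 N.
- latch_post: fixed 20 x 20 mm post past the gate's free edge, origin at its foot, G (0, -150, 12). It carries the steel keeper on slotted holes: set anywhere from 14 mm nearer the robot to 14 mm farther in (along G x) than nominal; this setting is NOT in any measured pose. Over 17 N on the post and bumper is too much.
- keeper_nominal (a point): where the slot-side face of the keeper's catch block is at the NOMINAL setting, at its top: G (-17, -145, 148); the true one is up to 14 mm off along G x. Square block, no ramp, 26 mm thick in x, 14 wide in y, top 16 mm above the level bar's underside; behind it a 14 mm slot, open above, then a wall up to z 172.
- bumper_nominal (a point): NOMINAL face of the sprung rubber bumper, shifted with the keeper (0.83 times as far): G (4.3, -100, 100). The gate's inner face meets it about 2 mm before the bar is past the block; about 4 N per mm. So whatever the setting, the bar can drop behind the block when the knob is pushed in with 9 to 11 N, and at about 19 N there the bumper feels 17 N; after that the bumper holds the bar against the block.
- lens_mount: round lens in a black ring (40 mm across) on a thin post with a round foot, 98 mm tall, loose on the breadboard inside the guard; origin under its foot
- prism_block: small glass cube on a black 40 mm block, 55 mm tall, loose inside the guard; origin under its centre
- beaker: clear plastic beaker, 72 mm across, 90 mm tall, standing near the latch post; origin under its centre
- bottle: white bottle, 52 mm across, 120 mm tall, standing near the hinge side of the guard; origin under its centre
- tape_dispenser: amber tape dispenser, 130 x 35 x 78 mm; origin under its centre
- screw_box: clear open box, 70 x 100 x 30 mm; origin under its centre

How it is judged:
By the outcome, as a careful person would: the job done as asked, in the order asked, and still so for the second after the job is handed in, with the robot touching nothing.
It also fails if it takes over 64 s, if anything falls off the work surface, if the arm or the gripper's body presses on something with over 40 N, if the wrist force passes 120 N, or if a joint passes its speed limit or range.

ROBOT

A 6-joint arm with a two-finger parallel gripper is mounted at the origin on the work surface. World frame = base frame: x ahead of the robot, y to its left, z up, the work surface at z = 0. Lengths are in m, angles in rad, forces in N, time in s.
With the tool pointing down it reaches from about 0.3 to 1 m from the base axis. Payload 5.1 kg.
Tool frame: the origin (TCP) lies midway between the tips of the shut fingers; the grasp point (between the pads) lies 19 mm behind it; x points along the fingers, z is the direction in which the jaws open and shut, and the axes are right-handed (so a half turn about x gives the same grasp; the last joint's range is limited). The gripper opens to 95 mm and grips with 3 to 60 N. Pads are 20 mm wide; open, the fingers measure 119 mm over their backs; the gripper's body (75 mm by 180 mm) begins 59 mm behind the grasp point.
Start: joints at [1.118, 0.124, 1.65, -0, 1.367, -0.083], TCP at [0.235, 0.606, 0.188] pointing down, gripper open.
Joint ranges: [-2.61, 2.61], [-1.02, 2.33], [0.03, 2.71], [-1.35, 4.49], [0.32, 2.68], [-2.91, 2.91]. Speed limits (rad/s): [2.57, 2.57, 3.14, 3.14, 3.14, 3.14].

INTERFACE

Orientations are given as a 3x3 rotation matrix whose columns are the frame's x, y, z axes.
In Python, from cell import arm gives the robot as it stands. The module is installed in compiled form; this text tells all that it offers.
- The arm moves only by the shell command python3 -m handwheel 'ROWS' [FORCE]. ROWS is a JSON object of lists of equal length, an entry for each row: "hand": the closure, from 0 (fully open) to 1 (shut); "dp": the shift along the tool's x, y, z in units of 25 mm (1.0 is 25 mm), a list of three; "rot": the turn, a rotation vector about the tool's x, y, z in units of 6 degrees (1.0 is 6 degrees), a list of three. A call has 1 to 20 rows; each row is the pose to reach, as a shift and turn from the pose measured when the call began, along the tool's axes at that moment; what a row does not reach only later rows make up. A row lasts 1/12 s, in which the tool goes at most 41.7 mm and 7.16 degrees, less where a joint would pass 70% of its speed; a pose out of reach is approached as far as the arm can. A call with a gripper value outside its range is refused whole. The fingers move at their own pace and stop on an object; FORCE is the grip in N (left out, the last holds). Time passes only in rows, so rows that repeat a pose let the fingers close. It gives the time, the measured TCP pose, the force and the opening at its end, in the units of the state.
- arm.sense(): the state, without advancing time (a new reading comes with each control period).
- arm.get_image(name): name is "scene" or "top" or "wrist"; returns (picture, depth): 420x560x3 uint8, red, green, blue; 420x560 float32, m along the optical axis (not along the pixel's ray), 0 where there is no reading.
- arm.camera_model(name): a dict with "K" (3x3 intrinsics, pixels), "dist_coeffs" ([k1, k2, p1, p2, k3] as OpenCV has them; the pictures are not rectified), "R" (3x3) and "t" (3): a world point X has camera coordinates R X + t; the wrist camera has in their place "mount" (4x4, takes a point from camera to tool coordinates, whose origin is the TCP and whose axes are the tool frame's). Camera axes: x right, y down, z forward; pixel columns grow to the right and rows downward; lengths in m; the calibration is good to about 2 mm. A picture is of the moment at which its call begins: read the wrist's pose just before it. camera_model takes no time and is no camera call.
- arm.close_job(): hands the job in, once; it reports no verdict.
The state is a dict: "time": time; "qpos": joint angles; "dq": joint speeds; "tau": joint torques, N m; "ee_pos": TCP position; "eef_rot": TCP orientation; "ft_force": force on the tool from outside, world axes, zero at the start; "torque": the same for the moment, N m; "opening": finger opening in m.
Only numpy, scipy, OpenCV 4.12 (cv2) and the standard library are available. Lean on these libraries where they do the work, as an engineer would, in place of code of your own. Each camera call takes 0.05 s, during which the arm holds its last target. There are 200 camera calls.

## Working session

There is one attempt and no reset: what is moved stays moved. The work goes in short steps, Python scripts to look and compute and a shell command to move; the robot and the scene stay as the last step left them, time stands still between calls to the robot, and variables do not carry over. Pictures are saved under pics/ and viewed, about 8 in all and at most 12, crops included, and the job is handed in when it is done.

```bash
mkdir -p pics; cat > h.py <<'E'
import numpy as np, cv2
from cell import arm
def snap(n,f):
    s=arm.sense(); im,d=arm.get_image(n); cv2.imwrite('pics/'+f+'.png',im[:,:,::-1]); np.savez('pics/'+f+'.npz',im=im,d=d,p=s['ee_pos'],R=s['eef_rot']); return im,d
def cam(n,s=None):
    m=arm.camera_model(n); K=np.array(m['K']); D=np.array(m['dist_coeffs'])
    if 'mount' in m:
        M=np.array(m['mount']); R=np.array(s['R']); Rc=R@M[:3,:3]; c=R@M[:3,3]+s['p']
    else:
        Rc=np.array(m['R']).T; c=-Rc@np.array(m['t'])
    return K,D,Rc,c
def pts(n,uv,d,s=None):
    K,D,Rc,c=cam(n,s); u=cv2.undistortPoints(np.array(uv,float).reshape(-1,1,2),K,D)[:,0]
    return (np.c_[u,np.ones(len(u))]*np.array(d).reshape(-1,1))@Rc.T+c
def ray(n,uv,z,s=None):
    K,D,Rc,c=cam(n,s); u=cv2.undistortPoints(np.array(uv,float).reshape(-1,1,2),K,D)[:,0]
    r=np.c_[u,np.ones(len(u))]@Rc.T; return c+r*((z-c[2])/r[:,2])[:,None]
E
python3 - <<'E'
from h import *
for n in('scene','top'):
    snap(n,n+'0'); print(cam(n)[2:],cam(n)[0])
a=cv2.imread('pics/scene0.png');b=cv2.imread('pics/top0.png')
s=arm.sense();print(s)
E
```

```text
(array([[-0.7217505 ,  0.4545755 , -0.5219553 ],
       [ 0.69214747,  0.47710924, -0.54157054],
       [ 0.002845  , -0.75214885, -0.65898711]]), array([1.21372804, 0.5928258 , 0.85186933])) [[415.60896711   0.         275.48612281]
 [  0.         415.60896711 207.86369046]
 [  0.           0.           1.        ]]
(array([[ 0.00239579, -0.99031865,  0.13879206],
       [-0.99996306, -0.00351828, -0.0078428 ],
       [ 0.00825518, -0.13876814, -0.99029049]]), array([0.4636116 , 0.00287077, 1.15658734])) [[382.59328263   0.         273.43897449]
 [  0.         382.59328263 212.58330811]
 [  0.           0.           1.        ]]
{'time': 0.1, 'qpos': array([ 1.11840537e+00,  1.24457487e-01,  1.65152225e+00, -5.99363878e-06,
        1.36749187e+00, -8.25950945e-02]), 'dq': array([-0.0003983 , -0.0016257 , -0.00456909, -0.00028593, -0.00199569,
       -0.00054283]), 'tau': array([-9.84663529e-06, -4.18881762e+01, -3.61095607e+01,  7.76594854e-02,
        4.62147931e-02, -4.77873050e-05]), 'ee_pos': array([0.23467861, 0.60548779, 0.1867076 ]), 'eef_rot': array([[-8.16042429e-04, -9.32401523e-01,  3.61423207e-01],
       [-1.69250359e-03,  3.61424098e-01,  9.32399998e-01],
       [-9.99998235e-01,  1.49167885e-04, -1.87303032e-03]]), 'ft_force': array([ 0.52771905,  0.77812756, -0.72842101]), 'torque': array([ 0.00095219, -0.05154122,  0.00243106]), 'opening': 0.09512705467532986}
```

View pics/top0.png

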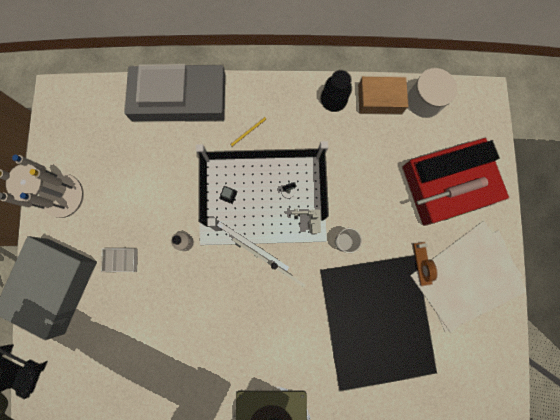

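View pics/scene0.png

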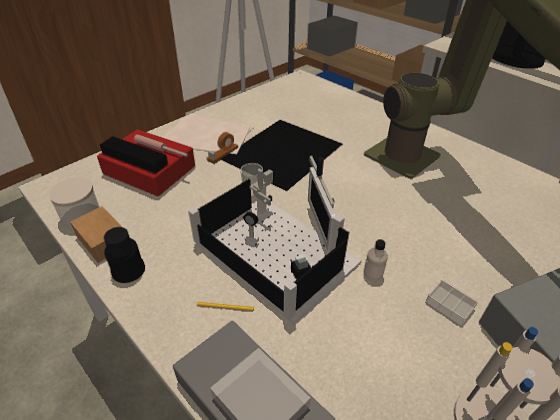

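The top view shows the guard at about (200–328, 150–245), with the gate ajar and its black knob at (273,265). The beaker is at (346,238) and the bottle at (181,240).

```bash
python3 - <<'E'
import cv2
b=cv2.imread('pics/top0.png')[140:290,180:370]
cv2.imwrite('pics/topc.png',cv2.resize(b,None,fx=4,fy=4,interpolation=cv2.INTER_CUBIC))
E
```

```text
(no output)
```

View pics/topc.png

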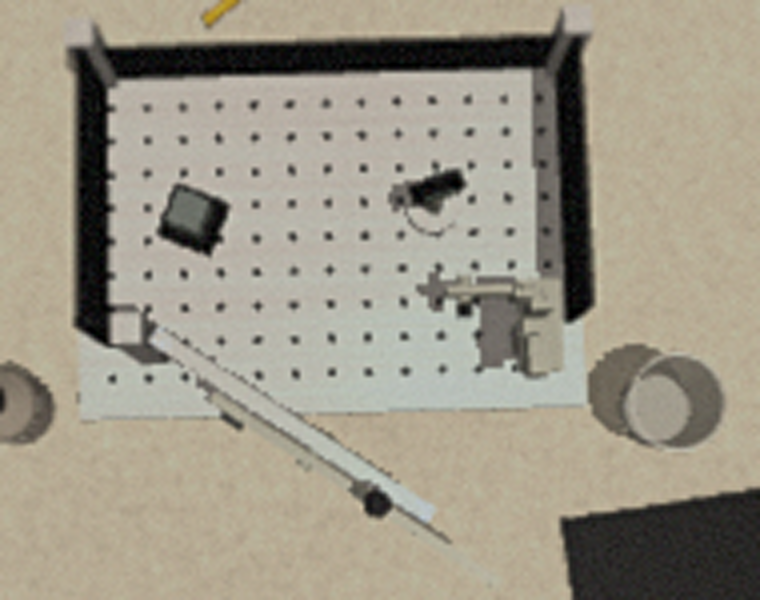

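The crop shows the breadboard's front corners at about (80,418) and (587,403), and the gate's top edge running from (155,330) to (430,515). The knob is at (376,500), and the keeper and latch post are at (540,320).

```bash
python3 - <<'E'
from h import *
f=lambda a:np.array(a,float)/4+[180,140]-0.4
p=ray('top',f([(80,418),(587,403)]),.012);print('board',p)
y=p[0]-p[1];print('len',np.linalg.norm(y)); yaw=np.arctan2(y[1],y[0])-np.pi/2
g=ray('top',f([(155,330),(430,515)]),.15);print('gate',g,np.linalg.norm(g[1]-g[0]))
k=ray('top',f([(376,500)]),.203);print('knob',k)
po=ray('top',f([(126,325)]),.172);print('hingepost',po)
v=g[0]-g[1]; print('yaw',yaw,'gate ang',yaw-(np.arctan2(v[1],v[0])-np.pi/2))
c=np.cos(yaw);s=np.sin(yaw);x=np.array([c,s]);yy=np.array([-s,c])
m=p.mean(0)[:2]
for q in (*g,k[0],*po): d=q[:2]-m; print(d@x,d@yy)
E
python3 -c "
from cell import arm;print(arm.camera_model('wrist'))"
```

```text
board [[ 0.52796199  0.214655    0.012     ]
 [ 0.54045783 -0.16517347  0.012     ]]
len 0.3800339609641778
gate [[ 0.57870725  0.1408067   0.15      ]
 [ 0.45785789 -0.04110553  0.15      ]] 0.21839557616290994
knob [[ 0.46731441 -0.00539107  0.203     ]]
hingepost [[0.57937782 0.15672417 0.172     ]]
yaw 0.032886773341819 gate ang 0.6192684712270407
0.04828962518014914 0.11454006947769894
-0.07847582215756586 -0.0633001651397756
-0.06785009205166663 -0.02791595753074947
0.04948320950182504 0.13042687782504486
{'K': array([[355.33779768,   0.        , 285.21732738],
       [  0.        , 355.33779768, 213.65508087],
       [  0.        ,   0.        ,   1.        ]]), 'dist_coeffs': array([-0.05225261,  0.        ,  0.        ,  0.        ,  0.        ]), 'mount': array([[ 5.74817017e-04, -2.37084512e-01,  9.71488859e-01,
        -1.97303248e-01],
       [ 7.51606323e-05, -9.71489007e-01, -2.37084592e-01,
         6.46857951e-02],
       [ 9.99999832e-01,  2.09297975e-04, -5.40608991e-04,
         1.18164312e-03],
       [ 0.00000000e+00,  0.00000000e+00,  0.00000000e+00,
         1.00000000e+00]])}
```

```bash
cat >> h.py <<'E'
from scipy.spatial.transform import Rotation as Ro
YAW=0.0329; H=None; TH=0.619
def G2W(yaw,o): 
    R=Ro.from_euler('z',yaw).as_matrix(); return R,np.array([*o,0.])
def target(hinge,yaw,th,phi,up=0.):
    """TCP pose holding the knob (grasp pt at z 178+6), at gate th and bar phi; up: metres along the knob axis"""
    Rg=Ro.from_euler('z',yaw-th).as_matrix()
    # nose lift about gate x: nose at -y rises -> rotation about -x
    Rb=Rg@Ro.from_euler('x',-phi).as_matrix()
    piv=np.array([*hinge,0])+Rg@np.array([-.013,-.080,.140])
    tcp=piv+Rb@np.array([0,-.110,.038+.006-.019+up])
    T=Rb@np.array([[0,0,1],[0,1,0],[-1,0,0]],float)
    return tcp,T
def rows(p,R):
    s=arm.sense(); R0=np.array(s['eef_rot'])
    return np.round(R0.T@(p-s['ee_pos'])/.025,2), np.round(Ro.from_matrix(R0.T@R).as_rotvec(degrees=True)/6,2)
E
python3 - <<'E'
from h import *
yaw=YAW;m=np.array([.5342,.02474]);c,s=np.cos(yaw),np.sin(yaw)
h=m+.052*np.array([c,s])+.117*np.array([-s,c]);print('hinge',h)
p,R=target(h,yaw,TH,0,up=.11);print(p);print(R);print(rows(p,R))
E
```

```text
hinge [0.58232325 0.14338718]
[ 0.46640084 -0.00771211  0.275     ]
[[ 0.          0.55311613  0.83310416]
 [ 0.          0.83310416 -0.55311613]
 [-1.          0.          0.        ]]
(array([ -3.5 , -17.51, -19.53]), array([ 1.707e+01, -1.000e-02,  1.000e-02]))
```

```bash
python3 -m handwheel '{"hand":[0.4,0.4,0.4,0.4,0.4,0.4,0.4,0.4,0.4,0.4,0.4,0.4,0.4,0.4,0.4,0.4,0.4,0.4,0.4,0.4],"dp":[[-3.5,0,0],[-3.5,0,0],[-3.5,-1,-1.1],[-3.5,-2,-2.2],[-3.5,-3,-3.3],[-3.5,-4,-4.4],[-3.5,-5,-5.5],[-3.5,-6,-6.6],[-3.5,-7,-7.8],[-3.5,-8,-8.9],[-3.5,-9,-10],[-3.5,-10,-11.1],[-3.5,-11,-12.2],[-3.5,-12,-13.4],[-3.5,-13,-14.5],[-3.5,-14,-15.6],[-3.5,-15,-16.7],[-3.5,-16,-17.8],[-3.5,-17,-19],[-3.5,-17.5,-19.5]],"rot":[[0,0,0],[1,0,0],[2,0,0],[3,0,0],[4,0,0],[5,0,0],[6,0,0],[7,0,0],[8,0,0],[9,0,0],[10,0,0],[11,0,0],[12,0,0],[13,0,0],[14,0,0],[15,0,0],[16,0,0],[17,0,0],[17.1,0,0],[17.1,0,0]]}' 10
python3 -m handwheel '{"hand":[0.4,0.4],"dp":[[0,0,0],[0,0,0]],"rot":[[0,0,0],[0,0,0]]}'
python3 - <<'E'
from h import *
snap('wrist','w1');s=arm.sense();print(s['ee_pos'],s['eef_rot'],s['ft_force'],s['qpos'])
E
```

```text
time: 1.77
ee_pos: [0.4668, -0.0107, 0.2744]
eef_rot: [[-0.002, 0.56, 0.829], [-0.003, 0.829, -0.56], [-1.0, -0.003, 0.0]]
ft_force: [-1.0, -0.5, -0.5]
opening: 0.0571
time: 1.93
ee_pos: [0.4665, -0.0115, 0.2737]
eef_rot: [[-0.003, 0.562, 0.827], [-0.002, 0.827, -0.562], [-1.0, -0.004, -0.001]]
ft_force: [-0.0, -0.6, -0.3]
opening: 0.0569
[ 0.46637519 -0.01052508  0.27390871] [[-0.00279141  0.56014477  0.82839003]
 [-0.00227564  0.82838756 -0.56015076]
 [-0.99999351 -0.00344872 -0.00103768]] [ 0.21110178  0.32783571 -1.09972017] [-0.13590598 -0.33219789  1.92845354 -0.00263356  1.54779445  0.45872419]
```

View pics/w1.png

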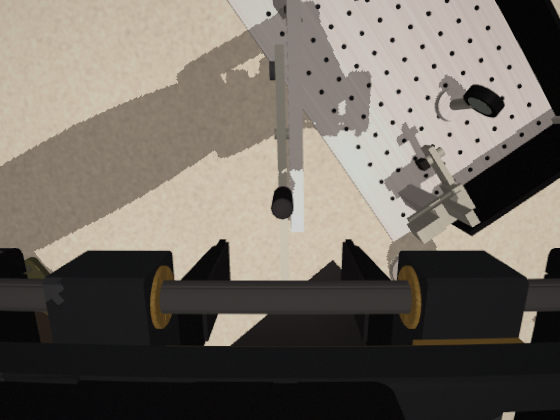

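The wrist view shows the black knob at (283,200), midway between the jaws, with the gate and bar running nearly vertical in the image. The keeper is at (440,200).

```bash
python3 - <<'E'
from h import *
s=np.load('pics/w1.npz'); im,d=s['im'],s['d']
m=(im.max(2)<45); m[:185]=0;m[225:]=0;m[:,:265]=0;m[:,300:]=0
v,u=np.nonzero(m); print(u.min(),u.max(),v.min(),v.max())
P=pts('wrist',np.c_[u,v],d[v,u],s); print(P[:,2].max())
t=P[P[:,2]>.200]; print('knob top',t.mean(0),(t.max(0)+t.min(0))/2,len(t))
# panel top
K,D,Rc,c=cam('wrist',s)
vv,uu=np.mgrid[0:235,240:330]; vv,uu=vv.ravel(),uu.ravel()
Q=pts('wrist',np.c_[uu,vv],d[vv,uu],s); k=(abs(Q[:,2]-.150)<.004); 
q=Q[k]; mm=q[:,:2].mean(0); w=np.linalg.svd(q[:,:2]-mm,full_matrices=False)[2][0]; print('panel',mm,w,len(q),'ang',np.arctan2(*(w[::-1]))); print(q[:,:2].min(0),q[:,:2].max(0))
vv,uu=np.mgrid[100:260,380:480]; vv,uu=vv.ravel(),uu.ravel()
Q=pts('wrist',np.c_[uu,vv],d[vv,uu],s)
for a,b in((.144,.152),(.168,.176)):
    q=Q[(Q[:,2]>a)&(Q[:,2]<b)]
    h=np.array([.5823,.1434]); Rg=Ro.from_euler('z',YAW).as_matrix(); o=h-(Rg@[0,.115,0])[:2]
    g=(q[:,:2]-o)@Rg[:2,:2]; print('keeper z',a,len(q),np.percentile(g,[2,50,98],axis=0) if len(g) else 0)
E
```

```text
271 292 187 218
0.47072131934486144
knob top [ 0.47119471 -0.00269821  0.20733706] [0.48343493 0.01534072 0.33543159] 119
panel [0.51374712 0.04769179] [-0.54574627 -0.83795048] 4612 ang -2.1480757710411544
[ 0.44553233 -0.0447544 ] [0.57281237 0.12787849]
keeper z 0.144 488 [[-0.03616963 -0.14799426]
 [-0.02164437 -0.13971788]
 [ 0.00816856 -0.13382101]]
keeper z 0.168 180 [[ 0.00321913 -0.14832792]
 [ 0.00702791 -0.14032187]
 [ 0.01138727 -0.13391072]]
```

```bash
python3 - <<'E'
from h import *
s=np.load('pics/w1.npz'); im,d=s['im'],s['d']
m=(im.max(2)<45); m[:185]=0;m[225:]=0;m[:,:265]=0;m[:,300:]=0
v,u=np.nonzero(m); P=pts('wrist',np.c_[u,v],d[v,u],s)
t=P[abs(P[:,2]-.204)<.005]; tc=np.median(t,0); print(tc,t.min(0),t.max(0),len(t)); 
R=s['R']; print('in tool',R.T@(tc-s['p']))
h=np.array([.5823,.1434])
for th in (.61,.62,.63):
    p,T=target(h,YAW,th,0); print(th,p,rows(p,T))
E
```

```text
[ 0.471867   -0.00183829  0.20292074] [ 0.46090621 -0.01357942  0.19908215] [0.47764507 0.00343846 0.20467225] 122
in tool [ 0.0707164   0.01126865 -0.00088561]
0.61 [ 0.46774215 -0.00873645  0.165     ] (array([4.36, 0.1 , 0.01]), array([-0.17, -0.01,  0.03]))
0.62 [ 0.46622654 -0.00758328  0.165     ] (array([ 4.36,  0.11, -0.07]), array([-0.07, -0.01,  0.03]))
0.63 [ 0.46472254 -0.00641502  0.165     ] (array([ 4.36,  0.11, -0.14]), array([ 0.02, -0.01,  0.03]))
```

```bash
python3 -m handwheel '{"hand":[0.4,0.4,0.4,0.4,0.4,0.4,1,1,1,1,1,1,1],"dp":[[1,0.2,0],[2,0.25,0],[3,0.25,0],[4,0.25,0],[4.36,0.25,0],[4.36,0.25,0],[4.36,0.25,0],[4.36,0.25,0],[4.36,0.25,0],[4.36,0.25,0],[4.36,0.25,0],[4.36,0.25,0],[4.36,0.25,0]],"rot":[[0,0,0],[0,0,0],[0,0,0],[0,0,0],[0,0,0],[0,0,0],[0,0,0],[0,0,0],[0,0,0],[0,0,0],[0,0,0],[0,0,0],[0,0,0]]}' 12
python3 - <<'E'
from h import *
snap('wrist','w2');s=arm.sense();print(s['ee_pos'],s['ft_force'],s['torque'],s['opening'])
E
```

```text
time: 3.07
ee_pos: [0.4698, -0.0057, 0.1653]
eef_rot: [[-0.002, 0.56, 0.828], [-0.002, 0.828, -0.56], [-1.0, -0.003, -0.0]]
ft_force: [-0.2, 0.4, 1.1]
opening: 0.0175
[ 0.46980955 -0.00568812  0.1653041 ] [ 0.60407982 -0.16615657  1.01651567] [-0.09437304  0.16148414 -0.04590664] 0.017561233365401288
```

View pics/w2.png

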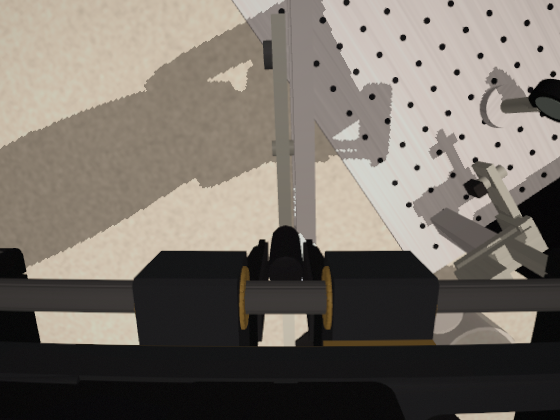

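The knob is gripped (17.5 mm opening). Next I'll work out the lift and swing as rigid relative moves.

```bash
cat >> h.py <<'E'
HG=np.array([.5823,.1434])
def rel(a,b):
    """rows from current pose for gate/bar motion a=(th,phi) -> b, tool fixed to bar"""
    pa,Ra=target(HG,YAW,*a); pb,Rb=target(HG,YAW,*b); s=arm.sense(); R0=np.array(s['eef_rot']); p0=np.array(s['ee_pos'])
    Q=Rb@Ra.T; return rows(Q@(p0-pa)+pb,Q@R0)
E
python3 - <<'E'
from h import *
for f in(.05,.1,.15,.2): print(f,rel((.61,0),(.61,f)))
E
```

```text
0.05 (array([-0.21,  0.06, -0.  ]), array([ 0.  , -0.01, -0.48]))
0.1 (array([-0.42,  0.12, -0.  ]), array([ 0.  , -0.02, -0.95]))
0.15 (array([-0.62,  0.2 , -0.  ]), array([ 0.  , -0.03, -1.43]))
0.2 (array([-0.83,  0.28, -0.01]), array([ 0.  , -0.03, -1.91]))
```

```bash
python3 -m handwheel '{"hand":[1,1,1,1,1,1,1,1,1,1],"dp":[[-0.1,0.03,0],[-0.21,0.06,0],[-0.31,0.09,0],[-0.42,0.12,0],[-0.52,0.16,0],[-0.62,0.2,0],[-0.73,0.24,0],[-0.83,0.28,0],[-0.83,0.28,0],[-0.83,0.28,0]],"rot":[[0,0,-0.24],[0,0,-0.48],[0,0,-0.72],[0,0,-0.95],[0,0,-1.2],[0,0,-1.43],[0,0,-1.67],[0,0,-1.9],[0,0,-1.9],[0,0,-1.9]]}'
python3 - <<'E'
from h import *
s=arm.sense();print(s['ee_pos'],s['ft_force'],s['torque'],s['opening'])
for t in(.54,.47,.40,.33,.26,.19,.12,.08): print(t,rel((.61,.2),(t,.2)))
E
```

```text
time: 3.95
ee_pos: [0.4741, 0.0002, 0.1863]
eef_rot: [[-0.113, 0.548, 0.829], [-0.167, 0.812, -0.56], [-0.979, -0.201, 0.0]]
ft_force: [-2.1, -3.6, -0.5]
opening: 0.0178
[4.74095904e-01 1.82608296e-04 1.86347341e-01] [-2.12814103 -3.60775855 -0.52069393] [-0.62109883  0.39331466  0.0602775 ] 0.017845372473836288
0.54 (array([ 0.  , -0.01,  0.5 ]), array([-0.65, -0.13,  0.  ]))
0.47 (array([-0.  ,  0.02,  1.  ]), array([-1.31, -0.27,  0.  ]))
0.4 (array([-0.02,  0.08,  1.5 ]), array([-1.96, -0.4 ,  0.  ]))
0.33 (array([-0.03,  0.17,  2.  ]), array([-2.62, -0.54,  0.  ]))
0.26 (array([-0.06,  0.3 ,  2.48]), array([-3.27, -0.67,  0.  ]))
0.19 (array([-0.09,  0.46,  2.96]), array([-3.93, -0.81,  0.  ]))
0.12 (array([-0.13,  0.65,  3.42]), array([-4.58, -0.94,  0.  ]))
0.08 (array([-0.16,  0.77,  3.68]), array([-4.96, -1.02,  0.  ]))
```

```bash
python3 -m handwheel '{"hand":[1,1,1,1,1,1,1,1,1,1,1,1,1,1,1,1],"dp":[[0,0,0.25],[0,-0.01,0.5],[0,0,0.75],[0,0.02,1],[-0.01,0.05,1.25],[-0.02,0.08,1.5],[-0.02,0.12,1.75],[-0.03,0.17,2],[-0.05,0.23,2.24],[-0.06,0.3,2.48],[-0.07,0.38,2.72],[-0.09,0.46,2.96],[-0.11,0.55,3.19],[-0.13,0.65,3.42],[-0.13,0.65,3.42],[-0.13,0.65,3.42]],"rot":[[-0.33,-0.07,0],[-0.65,-0.13,0],[-0.98,-0.2,0],[-1.31,-0.27,0],[-1.63,-0.33,0],[-1.96,-0.4,0],[-2.3,-0.47,0],[-2.62,-0.54,0],[-2.95,-0.6,0],[-3.27,-0.67,0],[-3.6,-0.74,0],[-3.93,-0.81,0],[-4.25,-0.87,0],[-4.58,-0.94,0],[-4.58,-0.94,0],[-4.58,-0.94,0]]}'
python3 - <<'E'
from h import *
snap('wrist','w3');s=arm.sense();print(s['ee_pos'],s['ft_force'],s['torque'],s['opening'])
for t in(.10,.08,.06,.04): print(t,rel((.12,.2),(t,.2)))
E
```

```text
time: 5.28
ee_pos: [0.5542, -0.0334, 0.1855]
eef_rot: [[-0.021, 0.103, 0.994], [-0.199, 0.974, -0.105], [-0.98, -0.2, -0.0]]
ft_force: [-0.1, -0.1, -4.7]
opening: 0.0176
[ 0.55399225 -0.03338162  0.18553714] [-0.1404506   0.94130085 -3.83362685] [ 0.41071498 -0.1211758   0.00973645] 0.017668563973573543
0.1 (array([ 0.  , -0.01,  0.14]), array([-0.19, -0.04, -0.  ]))
0.08 (array([ 0.  , -0.01,  0.29]), array([-0.37, -0.08, -0.  ]))
0.06 (array([ 0.  , -0.01,  0.43]), array([-0.56, -0.11, -0.  ]))
0.04 (array([ 0.  , -0.01,  0.57]), array([-0.75, -0.15, -0.  ]))
```

View pics/w3.png

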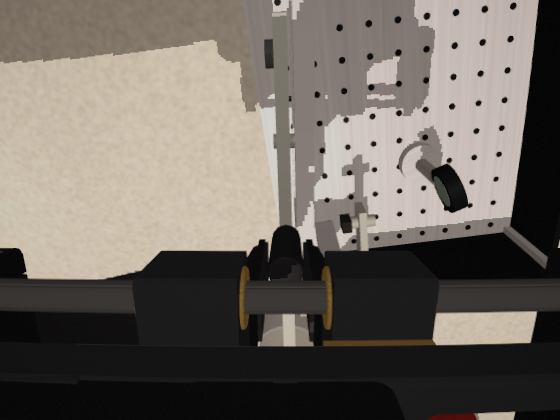

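```bash
python3 -m handwheel '{"hand":[1,1,1,1,1,1,1,1],"dp":[[0,-0.01,0.1],[0,-0.01,0.2],[0,-0.01,0.29],[0,-0.01,0.36],[0,-0.01,0.43],[0,-0.01,0.5],[0,-0.01,0.57],[0,-0.01,0.57]],"rot":[[-0.13,-0.03,0],[-0.25,-0.05,0],[-0.37,-0.08,0],[-0.47,-0.09,0],[-0.56,-0.11,0],[-0.65,-0.13,0],[-0.75,-0.15,0],[-0.75,-0.15,0]]}'
python3 - <<'E'
from h import *
s=arm.sense();print(s['ee_pos'],s['ft_force'],s['torque'],s['opening'])
for t in(.03,.02,.01,.0,-.01): print(t,rel((.04,.2),(t,.2)))
E
```

```text
time: 6.0
ee_pos: [0.5685, -0.0349, 0.1855]
eef_rot: [[-0.005, 0.024, 1.0], [-0.199, 0.98, -0.025], [-0.98, -0.199, -0.0]]
ft_force: [0.2, 0.7, -3.8]
opening: 0.0175
[ 0.56848437 -0.03494436  0.18547596] [ 0.22170983  0.65031592 -3.75506071] [ 0.27115796 -0.0834997   0.03450482] 0.01751499445850415
0.03 (array([ 0.  , -0.  ,  0.07]), array([-0.09, -0.02, -0.  ]))
0.02 (array([ 0.  , -0.01,  0.14]), array([-0.19, -0.04, -0.  ]))
0.01 (array([ 0.  , -0.01,  0.21]), array([-0.28, -0.06, -0.  ]))
0.0 (array([ 0.  , -0.01,  0.29]), array([-0.37, -0.08, -0.  ]))
-0.01 (array([ 0.  , -0.01,  0.36]), array([-0.47, -0.1 , -0.  ]))
```

```bash
for i in 1; do python3 -m handwheel '{"hand":[1,1,1,1,1,1],"dp":[[0,0,0.04],[0,0,0.07],[0,0,0.1],[0,-0.01,0.14],[0,-0.01,0.14],[0,-0.01,0.14]],"rot":[[-0.05,-0.01,0],[-0.09,-0.02,0],[-0.14,-0.03,0],[-0.19,-0.04,0],[-0.19,-0.04,0],[-0.19,-0.04,0]]}'; done
python3 -m handwheel '{"hand":[1,1,1,1,1],"dp":[[0,0,0.04],[0,0,0.07],[0,0,0.1],[0,0,0.1],[0,0,0.1]],"rot":[[-0.05,-0.01,0],[-0.09,-0.02,0],[-0.14,-0.03,0],[-0.14,-0.03,0],[-0.14,-0.03,0]]}'
```

```text
time: 6.5
ee_pos: [0.5721, -0.0352, 0.1855]
eef_rot: [[-0.001, 0.004, 1.0], [-0.199, 0.98, -0.004], [-0.98, -0.199, -0.0]]
ft_force: [0.7, 1.2, -3.8]
opening: 0.0177
time: 6.92
ee_pos: [0.5748, -0.0352, 0.1855]
eef_rot: [[0.003, -0.011, 1.0], [-0.199, 0.98, 0.011], [-0.98, -0.199, 0.0]]
ft_force: [1.0, 0.4, -4.3]
opening: 0.0171
```

```bash
python3 -m handwheel '{"hand":[1,1,1,1,1],"dp":[[0,0,0.03],[0,0,0.06],[0,0,0.08],[0,0,0.08],[0,0,0.08]],"rot":[[-0.04,-0.01,0],[-0.08,-0.02,0],[-0.1,-0.02,0],[-0.1,-0.02,0],[-0.1,-0.02,0]]}'
```

```text
time: 7.33
ee_pos: [0.5766, -0.0353, 0.1855]
eef_rot: [[0.004, -0.021, 1.0], [-0.199, 0.98, 0.022], [-0.98, -0.199, -0.0]]
ft_force: [-2.0, -0.0, -2.9]
opening: 0.0176
```

```bash
python3 -m handwheel '{"hand":[1,1,1,1,1],"dp":[[0,0,0.02],[0,0,0.04],[0,0,0.04],[0,0,0.04],[0,0,0.04]],"rot":[[-0.03,0,0],[-0.05,-0.01,0],[-0.05,-0.01,0],[-0.05,-0.01,0],[-0.05,-0.01,0]]}'
```

```text
time: 7.75
ee_pos: [0.5771, -0.0354, 0.1853]
eef_rot: [[0.004, -0.026, 1.0], [-0.2, 0.98, 0.027], [-0.98, -0.2, -0.001]]
ft_force: [-4.5, -1.6, -2.3]
opening: 0.017
```

```bash
python3 -m handwheel '{"hand":[1,1,1,1,1,1],"dp":[[0,0,0.03],[0,0,0.05],[0,0,0.08],[0,0,0.08],[0,0,0.08],[0,0,0.08]],"rot":[[-0.03,0,0],[-0.06,-0.01,0],[-0.06,-0.01,0],[-0.06,-0.01,0],[-0.06,-0.01,0],[-0.06,-0.01,0]]}'
```

```text
time: 8.25
ee_pos: [0.5778, -0.0358, 0.1848]
eef_rot: [[0.001, -0.033, 0.999], [-0.2, 0.979, 0.032], [-0.98, -0.2, -0.005]]
ft_force: [-7.0, -1.9, -2.8]
opening: 0.0177
```

```bash
python3 -m handwheel '{"hand":[1,1,1,1,1,1],"dp":[[0,0,0.05],[0,0,0.08],[0,0,0.1],[0,0,0.1],[0,0,0.1],[0,0,0.1]],"rot":[[-0.02,0,0],[-0.03,0,0],[-0.03,0,0],[-0.03,0,0],[-0.03,0,0],[-0.03,0,0]]}'
python3 - <<'E'
from h import *
s=arm.sense();print(s['ee_pos'],s['ft_force'],s['torque'],s['opening'])
for f in(.15,.1,.05,.0): print(f,rel((-.01,.2),(-.01,f)))
E
```

```text
time: 8.75
ee_pos: [0.578, -0.0363, 0.184]
eef_rot: [[-0.005, -0.036, 0.999], [-0.202, 0.979, 0.035], [-0.979, -0.201, -0.012]]
ft_force: [-10.3, -1.4, -1.4]
opening: 0.0171
[ 0.57800773 -0.03634481  0.18400885] [-10.28031521  -1.42050255  -1.41460141] [-0.27053754  1.66625379 -0.34835656] 0.01714990981824212
0.15 (array([ 0.21, -0.04,  0.  ]), array([-0.01,  0.  ,  0.48]))
0.1 (array([ 0.43, -0.07,  0.01]), array([-0.01,  0.01,  0.95]))
0.05 (array([ 0.65, -0.09,  0.01]), array([-0.02,  0.01,  1.43]))
0.0 (array([ 0.86, -0.1 ,  0.01]), array([-0.03,  0.01,  1.91]))
```

```bash
python3 -m handwheel '{"hand":[1,1,1,1,1,1,1,1],"dp":[[0.08,-0.01,0.1],[0.16,-0.03,0.1],[0.24,-0.04,0.1],[0.32,-0.05,0.1],[0.4,-0.07,0.1],[0.43,-0.07,0.1],[0.43,-0.07,0.1],[0.43,-0.07,0.1]],"rot":[[0,0,0.18],[0,0,0.36],[0,0,0.54],[0,0,0.72],[0,0,0.9],[0,0,0.95],[0,0,0.95],[0,0,0.95]]}'
python3 - <<'E'
from h import *
s=arm.sense();print(s['ee_pos'],s['ft_force'],s['torque'],s['opening'])
for f in(.08,.06,.04,.02,.0): print(f,rel((-.01,.1),(-.01,f)))
E
```

```text
time: 9.42
ee_pos: [0.5781, -0.0408, 0.1726]
eef_rot: [[-0.015, -0.036, 0.999], [-0.104, 0.994, 0.034], [-0.994, -0.104, -0.019]]
ft_force: [-10.4, -1.4, -2.8]
opening: 0.0175
[ 0.57807488 -0.04080068  0.17261702] [-10.40099624  -1.36213618  -2.75762148] [-0.26011704  1.75181431 -0.11992549] 0.017549477725986223
0.08 (array([ 0.09, -0.02,  0.  ]), array([-0.  ,  0.  ,  0.19]))
0.06 (array([ 0.17, -0.03,  0.  ]), array([-0.01,  0.  ,  0.38]))
0.04 (array([ 0.26, -0.04,  0.01]), array([-0.01,  0.  ,  0.57]))
0.02 (array([ 0.34, -0.06,  0.01]), array([-0.01,  0.01,  0.76]))
0.0 (array([ 0.43, -0.07,  0.01]), array([-0.02,  0.01,  0.95]))
```

```bash
python3 -m handwheel '{"hand":[1,1,1,1,1],"dp":[[0.05,-0.01,0.1],[0.09,-0.02,0.1],[0.13,-0.03,0.1],[0.13,-0.03,0.1],[0.13,-0.03,0.1]],"rot":[[0,0.04,0.1],[0,0.06,0.19],[0,0.06,0.28],[0,0.06,0.28],[0,0.06,0.28]]}'
```

```text
time: 9.83
ee_pos: [0.578, -0.0424, 0.1682]
eef_rot: [[-0.029, -0.036, 0.999], [-0.076, 0.997, 0.033], [-0.997, -0.075, -0.032]]
ft_force: [-10.0, -2.2, -2.1]
opening: 0.0178
```

```bash
python3 -m handwheel '{"hand":[1,1,1,1,1],"dp":[[0.05,-0.01,0.1],[0.09,-0.02,0.1],[0.09,-0.02,0.1],[0.09,-0.02,0.1],[0.09,-0.02,0.1]],"rot":[[0,-0.06,0.1],[0,-0.1,0.19],[0,-0.1,0.19],[0,-0.1,0.19],[0,-0.1,0.19]]}'
python3 - <<'E'
from h import *
s=arm.sense();print(s['ee_pos'],s['ft_force'],s['torque'],s['opening'])
a=arm.get_image('wrist')[0];b=arm.get_image('scene')[0][150:260,230:370]
cv2.imwrite('pics/m1.png',np.hstack([cv2.resize(a,(480,360)),cv2.resize(b,(320,360),interpolation=cv2.INTER_CUBIC)])[:,:,::-1])
E
```

```text
time: 10.25
ee_pos: [0.5782, -0.0434, 0.1652]
eef_rot: [[-0.025, -0.035, 0.999], [-0.057, 0.998, 0.034], [-0.998, -0.056, -0.027]]
ft_force: [-9.9, -2.0, 0.0]
opening: 0.0173
[ 0.57815353 -0.04342306  0.16516251] [-9.90240075e+00 -2.03655931e+00  9.79656136e-03] [-0.20339656  1.73993227 -0.09199757] 0.017323383735861692
```

View pics/m1.png

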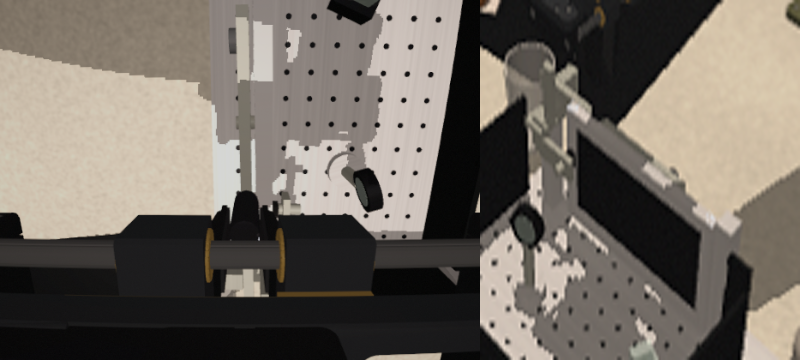

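The wrist view shows the knob still in the pads. Fz has dropped to about 0, so either the bar is resting on the block or the pads have slipped down the knob. I'll compare the knob's pose in the tool frame with the grasp picture, and measure the bar's height.

```bash
python3 - <<'E'
from h import *
snap('wrist','w4')
for f in('w2','w3','w4'):
    s=np.load(f'pics/{f}.npz'); im,d=s['im'],s['d']
    R=s['R']
    # knob region: columns 272-300, rows 215-275
    vv,uu=np.mgrid[215:285,278:296]; vv,uu=vv.ravel(),uu.ravel()
    k=d[vv,uu]>0; P=pts('wrist',np.c_[uu,vv][k],d[vv,uu][k],s); T=(P-s['p'])@R
    k=(abs(T[:,2])<.012)&(T[:,0]>-.06)&(T[:,0]<.0)
    print(f,'knob top tool x',np.percentile(T[k,0],[1,5,20,50]), 'z world',np.percentile(P[k,2],[50,80,95,99]))
    # bar top slope: strip cols 272-296 rows 20-215
    vv,uu=np.mgrid[15:225,268:300]; vv,uu=vv.ravel(),uu.ravel()
    k=d[vv,uu]>0; P=pts('wrist',np.c_[uu,vv][k],d[vv,uu][k],s)
    gm=np.arctan2(R[1,2],R[0,2]); Rg=Ro.from_euler('z',gm).as_matrix(); L=(P-[*HG,0])@Rg
    k=(abs(L[:,0]+.013)<.003)&(L[:,2]>.12)&(L[:,2]<.2)&(L[:,1]<-.06)&(L[:,1]>-.165)
    if k.sum()>20: print('  bar', np.polyfit(L[k,1],L[k,2],1), k.sum(), L[k,1].min(),L[k,1].max())
E
```

```text
w2 knob top tool x [-0.03945453 -0.03899367 -0.03833036 -0.03714804] z world [0.20242253 0.20359822 0.20425917 0.20471945]
  bar [0.02041389 0.14995294] 1452 -0.16476312102488905 -0.06000370328312209
w3 knob top tool x [-0.03934394 -0.03887759 -0.03823368 -0.03707444] z world [0.22079359 0.22307389 0.22386617 0.22444057]
  bar [-0.15482519  0.1363995 ] 1251 -0.16496401027234983 -0.06018322084372511
w4 knob top tool x [-0.03966647 -0.03919094 -0.03849441 -0.03589861] z world [0.20066882 0.20352446 0.2041765  0.20457045]
  bar [0.01971681 0.14971125] 1295 -0.1648447889627286 -0.061608364707051146
```

The knob hasn't slipped in the pads. Its top is at 0.204 and the bar slope matches the level state in w2, so the bar has dropped fully. I'll ease off the push and see whether the catch holds.

```bash
python3 -m handwheel '{"hand":[1,1,1,1,1,1],"dp":[[0,0,0.04],[0,0,0],[0,0,-0.03],[0,0,-0.06],[0,0,-0.06],[0,0,-0.06]],"rot":[[0,0,0],[0,0,0],[0,0,0],[0,0,0],[0,0,0],[0,0,0]]}'
```

```text
time: 10.9
ee_pos: [0.5777, -0.0435, 0.1653]
eef_rot: [[-0.023, -0.036, 0.999], [-0.057, 0.998, 0.034], [-0.998, -0.056, -0.025]]
ft_force: [2.0, -0.1, -5.1]
opening: 0.0174
```

The catch holds: the force has reversed to +2 N and the gate moved back only 0.5 mm. I'll release and retreat.

```bash
python3 -m handwheel '{"hand":[1,1,0.6,0.5,0.5,0.5,0.5,0.5,0.5,0.5,0.5,0.5,0.5,0.5,0.5],"dp":[[0,0,0.03],[0,0,0.03],[0,0,0.03],[0,0,0.03],[0,0,0.03],[0,0,0.03],[-0.3,0,0.03],[-0.8,0,0.03],[-1.3,0,0.03],[-2,0,0],[-2.8,0,0],[-3.6,0,0],[-4.4,0,0],[-5,0,0],[-5,0,0]],"rot":[[0,0,0],[0,0,0],[0,0,0],[0,0,0],[0,0,0],[0,0,0],[0,0,0],[0,0,0],[0,0,0],[0,0,0],[0,0,0],[0,0,0],[0,0,0],[0,0,0],[0,0,0]]}'
python3 -m handwheel '{"hand":[0.5,0.5,0.5,0.5,0.5,0.5,0.5,0.5],"dp":[[0,0,-1],[0,0,-2],[0,0,-3],[0,0,-4],[0,0,-4.5],[0,0,-4.5],[0,0,-4.5],[0,0,-4.5]],"rot":[[0,0,0],[0,0,0],[0,0,0],[0,0,0],[0,0,0],[0,0,0],[0,0,0],[0,0,0]]}'
python3 - <<'E'
from h import *
im,d=snap('wrist','w5'); t=arm.get_image('top')[0][130:290,170:380]; b=arm.get_image('scene')[0][150:260,230:370]
cv2.imwrite('pics/m2.png',np.hstack([cv2.resize(im,(400,300)),cv2.resize(t,(394,300),interpolation=cv2.INTER_CUBIC)])[:,:,::-1])
s=np.load('pics/w5.npz'); vv,uu=np.mgrid[0:420:1,0:560:1]; vv,uu=vv.ravel(),uu.ravel(); k=d[vv,uu]>0.2
P=pts('wrist',np.c_[uu,vv][k],d[vv,uu][k],s); Rg=Ro.from_euler('z',YAW).as_matrix(); L=(P-[*HG,0])@Rg
k=(abs(L[:,0]+.013)<.006)&(L[:,2]>.12)&(L[:,2]<.18)&(L[:,1]<-.065)&(L[:,1]>-.28)
bb=np.floor(-L[k,1]/.02).astype(int)
for i in np.unique(bb): q=L[k][bb==i]; print(i*20,len(q),np.round(np.median(q,0)*1000,1))
E
```

```text
time: 12.15
ee_pos: [0.5826, -0.0364, 0.2961]
eef_rot: [[-0.014, -0.035, 0.999], [-0.058, 0.998, 0.035], [-0.998, -0.058, -0.016]]
ft_force: [0.6, -0.2, -0.6]
opening: 0.0475
time: 12.82
ee_pos: [0.4706, -0.0403, 0.2976]
eef_rot: [[-0.014, -0.035, 0.999], [-0.058, 0.998, 0.035], [-0.998, -0.057, -0.016]]
ft_force: [-0.2, -0.7, -0.7]
opening: 0.0474
60 236 [-13.1 -72.5 148.1]
80 282 [-13.1 -89.4 147.9]
100 263 [ -12.4 -109.5  147.8]
120 306 [ -13.1 -130.4  147.1]
140 229 [ -12.3 -150.   148. ]
160 272 [ -12.  -172.8  148.3]
180 175 [ -16.1 -185.4  160.2]
200 175 [ -11.5 -209.7  147.7]
220 160 [ -11.1 -229.5  147.5]
240 118 [ -11.5 -249.   137.4]
```

View pics/m2.png

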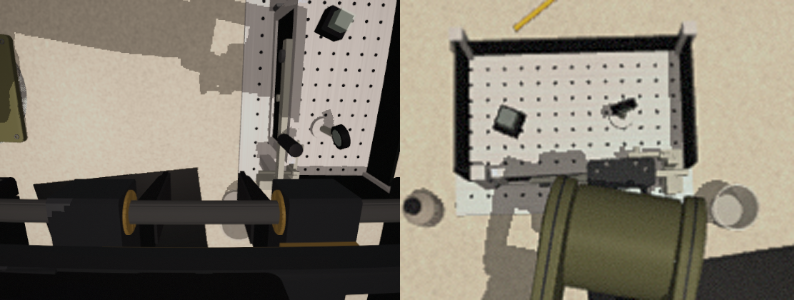

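The bar's top is level at about 148 mm along its length, the gate is shut, and the other objects are where they were. The robot is clear, so I'll hand in.

```bash
python3 -c "
from cell import arm;arm.close_job()"
```

```text
the job is handed in; nothing more can be done
```

The gate is shut and the latch bar sits level behind the catch. I handed the job in at about 13 s of the 64 s allowed.

**What I did:** I gripped the knob and lifted the bar about 0.2 rad before it reached the catch. I swung the gate in, felt the bumper, and pressed to about 10–11 N at the knob, which puts roughly 9–10 N on the bumper. I lowered the bar under that push, eased off, released and backed away.

**Last checks:**
- **Catch:** with the knob still held, pulling back gave a reversed force of about 2 N and only 0.5 mm of movement, so it held.
- **Bar:** after release, depth readings put its top at about 147–148 mm along its length, against 148 mm expected when level. One reading, at 180–200 mm from the hinge and right by the knob, gave 160 mm; I took that to be the knob.
- **Other things:** the lens mount, prism block, beaker and bottle looked unmoved in the last top view. The tape dispenser and screw box were outside that view, so I did not recheck them; the arm did not work near them.
- **Robot:** the gripper was clear of the guard, with the wrist force near zero.

**Checks that disagreed:** while I lowered the bar, the tool's height and tilt disagreed by about 6 mm. The wrist depth picture settled it: the knob had not slipped in the pads and the bar was fully down. I did not see the nose in the slot directly, because the gripper and arm hid it in the last views.

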